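# Load the low glassware and slide the tray under the dryer shelf

### The arm

A 6-joint arm with a two-finger parallel gripper is mounted at the origin on the work surface. World frame = base frame: x ahead of the robot, y to its left, z up, the work surface at z = 0. Lengths are in m, angles in degrees, forces in N, time in s.
With the tool pointing down it reaches from about 0.25 to 0.725 m from the base axis. Payload 9.7 kg.
Tool frame: the origin (TCP) lies at the very end of the fingers, on their centre line; the grasp point (between the pads) lies 19 mm behind it; z points along the fingers, y is the direction in which the jaws open and shut (so a half turn about z gives the same grasp; the last joint's range is limited). The gripper opens to 85 mm and grips with 20 to 120 N. Pads are 22 mm wide; open, the fingers measure 114 mm over their backs; the gripper's body (76 mm by 85 mm) begins 54 mm behind the grasp point. The pads swing forward as they close: fully open they stand 13 mm farther back than shut.
Start: joints at [-70.875, 4.979, 10.078, 95.1, 0, 90], TCP at [0.18, -0.52, 0.231] pointing down, gripper open.
Joint ranges: [-179.16, 179.16], [-48.56, 103.87], [-65.8, 70.77], [-126.05, 130.52], [-82.76, 87.17], [-180, 180]. Speed limits (degrees/s): [127.2, 127.2, 147.25, 180, 180, 180].

### API

Orientations are given as [roll, pitch, yaw] about the fixed x, y, z axes, in that order (R = Rz(yaw) Ry(pitch) Rx(roll)).
In Python, from workcell import bot gives the robot as it stands.
- The arm moves only by the shell command python3 -m pendant 'ROWS' [FORCE]. ROWS is JSON, a list that holds one entry, the list of rows, each a list of 7 numbers: the shift along the tool's x, y, z in cm, then the turn, a rotation vector about the tool's x, y, z in rad, then the opening in per cent of the stroke, from 0 (shut) to 100 (fully open). In form: [[[dx, dy, dz, ax, ay, az, gripper], ...]]. A call has 1 to 5 rows; each row shifts and turns the pose as measured when the row begins, along the tool's axes as they then stand; what a row does not reach is not made up. A row lasts 1/12 s, in which the tool goes at most 41.7 mm and 7.16 degrees, less where a joint would pass 70% of its speed; a pose out of reach is approached as far as the arm can. A call with a gripper value outside its range is refused whole. The fingers move at their own pace and stop on an object; FORCE is the grip in N (left out, the last holds). Time passes only in rows, so rows that do not move let the fingers close. It gives the time, the measured TCP pose, the force and the opening at its end, in the units of the state.
- bot.get_obs(): the state, without advancing time (a new reading comes with each control period).
- bot.camera(name): name is "scene" or "side" or "wrist"; returns the picture (480x640x3 uint8, red, green, blue); there is no depth.
- bot.get_calibration(name): a dict with "intrinsics" (3x3 intrinsics, pixels), "D" ([k1, k2, p1, p2, k3] as OpenCV has them; the pictures are not rectified), "pose" (4x4, takes a point from camera to world coordinates); the wrist camera has in their place "T_tool_cam" (4x4, takes a point from camera to tool coordinates, whose origin is the TCP and whose axes are the flange's). Camera axes: x right, y down, z forward; pixel columns grow to the right and rows downward; lengths in m; the calibration is good to about 2 mm. A picture is of the moment at which its call begins: read the wrist's pose just before it. get_calibration takes no time and is no camera call.
- bot.job_done(): hands the job in, once; it reports no verdict.
Trained networks look in the newest picture that a camera, given by its name, has taken for a name from the list of things; names that differ only in an ending like _2 or _b are one class to them, and where a whole thing is asked for, a point or a joint stands for the part that bears it (a point fixed in the world has none). Each returns a list of dicts, best first, with "confidence" (0 to 1); they miss things now and then, are a little off and sometimes report something else, mostly with a low value. They report only what shows in the picture. A call takes as long as a camera call.
- bot.masks_of(camera, thing): "pixels" (480x640 bool, what is visible of it) and "extent" ([left, top, right, bottom] in pixels, round what is visible of it).
- bot.mark_of(camera, thing): "uv" ([column, row] in pixels: a listed point, or the origin of a listed thing).
The state is a dict: "time": time; "q": joint angles; "qd": joint speeds; "joint_efforts": joint torques, N m; "ee_pos": TCP position; "tcp_rot": TCP orientation; "wrist_force": force on the tool from outside, world axes, zero at the start; "torque": the same for the moment, N m; "opening": finger opening in m.
Only numpy, scipy, OpenCV 4.12 (cv2) and the standard library are available. Lean on these libraries where they do the work, as an engineer would, in place of code of your own. Each camera call takes 0.05 s, during which the arm holds its last target. There are 200 camera calls.

### The job

Gather the three low pieces of glassware in the grey drying tray, standing upright and each in its own compartment: the low beaker in the wide one, the low amber jar in the middle-sized one and the low vial in the narrow one; leave their three taller twins standing where they are. Then slide the loaded tray along the bench by its handle, without lifting it, squarely in under the middle of the low dryer shelf, until the whole of its box is under the board and only the handle sticks out at the front.

Things in the scene. Friction and masses are not known exactly. Their poses are not given: they have to be found in the camera images.
- low_beaker: Low open clear-glass beaker, to be gathered: upright straight cylinder, 60 mm outer diameter, 55 mm tall, wall 3 mm, 0.09 kg. Origin at the centre of its underside, z up.
- low_jar: Low lidded amber-glass jar with white lid, to be gathered: upright straight cylinder, 44 mm diameter (lid the same), 52 mm tall, 0.08 kg. Origin at the centre of its underside, z up.
- low_vial: Low clear-glass vial with black cap, to be gathered: upright straight cylinder, 28 mm diameter (cap the same), 50 mm tall, 0.04 kg. Origin at the centre of its underside, z up.
- tall_beaker: Tall twin of the beaker, to be left: 60 mm diameter, 95 mm tall. Origin at the centre of its underside.
- tall_jar: Tall twin of the amber jar, to be left: 44 mm diameter, 90 mm tall. Origin at the centre of its underside.
- tall_vial: Tall twin of the vial, to be left: 28 mm diameter, 90 mm tall. Origin at the centre of its underside.
- tray: Loose grey tray, 98 (x) by 224 (y) mm, 0.4 kg, floor and walls 4 mm thick, wall tops at 18 mm. Origin: centre of the box's underside, handle not counted; x to the shelf, y to the robot's left at yaw 0. Three compartments, each x -45..45 mm: wide 88 mm, centre y +64; middle-sized 68 mm, centre y -18; narrow 52 mm, centre y -82. It slides on the bench.
- tray_grip (a point): Point to grip on the tray's rigid steel bar handle, at x -100, y 0, z 50 mm in the tray's frame, axes as the tray's. The bar lies along x on the near side: 12 mm thick in y, x -125..-55, z 40..60 mm, a thin post at each end. Pinch it across y from above; the tray turns with the hand.
- shelf: Fixed low steel dryer shelf: board 140 (x) by 330 (y) mm, underside 76 and top 88 mm above the bench, a solid 15 mm side panel at each end (300 mm free between), open front and back; control box 35 mm high on top, back left. Origin on the bench under the board's middle; x away from the robot, y left; front edge x -70, back edge x +70 mm.

How it is judged (in metres and radians):
On the way, in this order (a step that is already met when the one before it is completed fails the run):
1. the three low pieces stand released in their own compartments (y of low_beaker in the frame of tray between 0.047 and 0.081 m and x of low_beaker in the frame of tray between -0.018 and 0.018 m and z of each of low_beaker, low_jar, low_vial in the frame of tray below 0.01 m and angle between each of low_beaker, low_jar, low_vial's own z axis and vertical below 0.15 rad and contact force between the fingers and low_beaker below 0.2 N and y of low_jar in the frame of tray between -0.033 and -0.003 m and x of low_jar in the frame of tray between -0.026 and 0.026 m and contact force between the fingers and low_jar below 0.2 N and y of low_vial in the frame of tray between -0.097 and -0.067 m and x of low_vial in the frame of tray between -0.034 and 0.034 m and contact force between the fingers and low_vial below 0.2 N), for 0.2 s.
2. the loaded tray is in under the shelf (all of step 1 and x of tray in the frame of shelf between -0.028 and 0.028 m and y of tray in the frame of shelf between -0.06 and 0.06 m and angle between the x axis of tray and the x axis of shelf, either way round below 0.2 rad and height (world z) of tray below 0.006 m and angle between tray's own z axis and vertical below 0.06 rad), for 0.2 s.
At the end, for the whole second after the job is handed in: Each low piece stands released in its compartment (tilt < 0.15 rad), at rest; the tray lies flat, its origin within 28 mm (shelf x) and 60 mm (shelf y) of the shelf's, square within 0.2 rad; the tall twins stand within 20 mm of their starts (all of step 2 and distance of each of tall_beaker, tall_jar, tall_vial from where it was at the start of the episode below 0.02 m and angle between each of tall_beaker, tall_jar, tall_vial's own z axis and vertical below 0.15 rad and linear speed of each of low_beaker, low_jar, low_vial, tray below 0.02 m/s); the robot touches nothing.
It fails at once if a tall twin is moved more than 20 mm or tipped (not (distance of each of tall_beaker, tall_jar, tall_vial from where it was at the start of the episode below 0.02 m and angle between each of tall_beaker, tall_jar, tall_vial's own z axis and vertical below 0.15 rad)).
It fails at once if the tray is lifted or tipped (height (world z) of tray above 0.02 m or angle between tray's own z axis and vertical above 0.2 rad).
It also fails if it takes over 136 s, if anything falls off the work surface, if the arm or the gripper's body presses on something with over 40 N, if the wrist force passes 120 N, or if a joint passes its speed limit or range.

## Working session

There is one attempt and no reset: what is moved stays moved. The work goes in short steps, Python scripts to look and compute and a shell command to move; the robot and the scene stay as the last step left them, time stands still between calls to the robot, and variables do not carry over. Pictures are saved under pics/ and viewed, about 12 in all and at most 16, crops included, and the job is handed in when it is done.

```bash
mkdir -p pics; ls; python3 - <<'E'
from workcell import bot
import cv2
for n in ("scene","side"):
    cv2.imwrite(f"pics/{n}0.png",bot.camera(n)[:,:,::-1])
    for t in "low_beaker low_jar low_vial tall_beaker tall_jar tall_vial tray tray_grip shelf".split():
        print(n,t,[( [round(float(v)) for v in m["uv"]],round(m["confidence"],2)) for m in bot.mark_of(n,t)][:3])
    print(bot.get_calibration(n))
print(bot.get_calibration("wrist"))
o=bot.get_obs();print({k:o[k] for k in("time","ee_pos","tcp_rot","wrist_force","opening")})
E
```

```text
pics
scene low_beaker [([385, 183], 0.55)]
scene low_jar [([145, 274], 0.91), ([330, 242], 0.17)]
scene low_vial [([187, 243], 0.46)]
scene tall_beaker [([441, 186], 0.7)]
scene tall_jar [([420, 214], 0.72), ([329, 247], 0.32)]
scene tall_vial [([196, 294], 0.72)]
scene tray [([332, 249], 0.94), ([388, 185], 0.69)]
scene tray_grip [([311, 208], 0.73)]
scene shelf [([344, 306], 0.69)]
{'intrinsics': array([[462.5829011 ,   0.        , 322.68449491],
       [  0.        , 462.5829011 , 238.72123193],
       [  0.        ,   0.        ,   1.        ]]), 'D': array([-0.06061244,  0.        ,  0.        ,  0.        ,  0.        ]), 'pose': array([[ 0.36434924,  0.70795132, -0.60502443,  1.26847743],
       [ 0.93118586, -0.28528625,  0.22694635, -0.24184315],
       [-0.01193819, -0.64607793, -0.76317809,  0.9397677 ],
       [ 0.        ,  0.        ,  0.        ,  1.        ]])}
side low_beaker [([213, 192], 0.96), ([389, 233], 0.45), ([293, 417], 0.16)]
side low_jar [([368, 476], 0.79)]
side low_vial [([296, 418], 0.8)]
side tall_beaker [([226, 156], 0.77), ([297, 415], 0.23)]
side ta
[... 827 characters left out ...]
.        ,   1.        ]]), 'D': array([-0.06264217,  0.        ,  0.        ,  0.        ,  0.        ]), 'T_tool_cam': array([[ 6.09602742e-05, -9.61989670e-01, -2.73085830e-01,
         6.78638734e-02],
       [ 9.99999941e-01, -3.35574994e-05,  3.41439315e-04,
         6.12933008e-04],
       [-3.37625171e-04, -2.73085834e-01,  9.61989612e-01,
        -1.41236975e-01],
       [ 0.00000000e+00,  0.00000000e+00,  0.00000000e+00,
         1.00000000e+00]])}
{'time': 1.0, 'ee_pos': array([ 0.18018668, -0.51963429,  0.23127998]), 'tcp_rot': array([-1.79999062e+02,  1.04603219e-03,  1.91243654e+01]), 'wrist_force': array([ 0.32605109, -0.51771455, -0.11148375]), 'opening': 0.08539104229471632}
```

View pics/scene0.png

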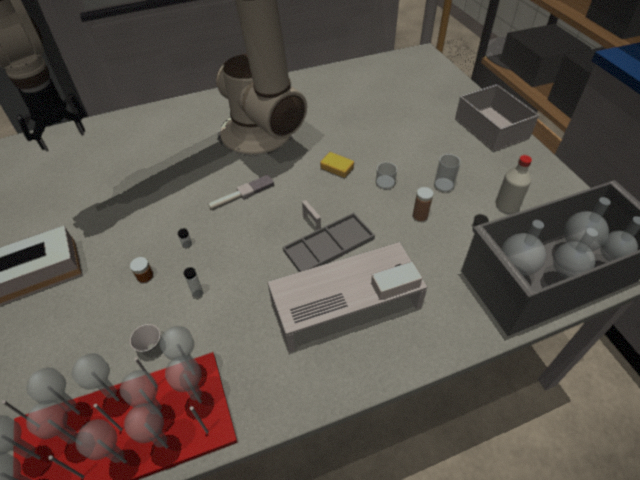

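View pics/side0.png

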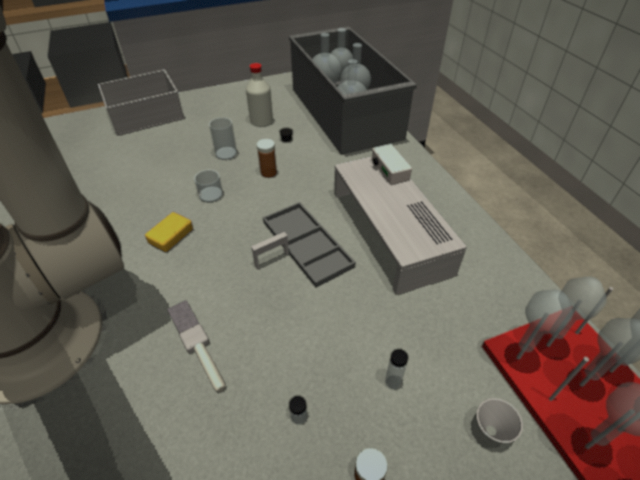

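```bash
cat > h.py <<'E'
import numpy as np, cv2
from workcell import bot
from scipy.spatial.transform import Rotation as R
def tool():
    o=bot.get_obs();T=np.eye(4);T[:3,:3]=R.from_euler('xyz',o["tcp_rot"],degrees=True).as_matrix();T[:3,3]=o["ee_pos"];return T
def pose(n,T=None):
    c=bot.get_calibration(n)
    return c,(c["pose"] if n!="wrist" else (tool() if T is None else T)@c["T_tool_cam"])
def ray(n,uv,z,T=None):
    c,P=pose(n,T)
    p=cv2.undistortPoints(np.array([[uv]],float),c["intrinsics"],c["D"])[0,0]
    d=P[:3,:3]@[p[0],p[1],1]; return (P[:3,3]+d*(z-P[2,3])/d[2])
def proj(n,X,T=None):
    c,P=pose(n,T);Q=np.linalg.inv(P)
    return cv2.projectPoints(np.array(X,float).reshape(-1,1,3),cv2.Rodrigues(Q[:3,:3])[0],Q[:3,3],c["intrinsics"],c["D"])[0][:,0]
def delta(xy,z,yaw):
    "tool-frame shift (cm) and turn (rad) to a tool-down pose"
    T=tool();G=R.from_euler('xyz',[180,0,yaw],degrees=True)
    d=T[:3,:3].T@(np.array([*xy,z])-T[:3,3])*100
    return d.round(2),(R.from_matrix(T[:3,:3]).inv()*G).as_rotvec().round(3)
E
python3 - <<'E'
from h import *
for n,t,u in [("scene","low_beaker",(385,183)),("scene","low_jar",(145,274)),("scene","low_vial",(187,243)),("scene","tall_beaker",(441,186)),("scene","tall_jar",(420,214)),("scene","tall_vial",(196,294)),("scene","tray",(332,249)),("scene","shelf",(344,306)),
("side","low_beaker",(213,192)),("side","low_jar",(368,476)),("side","low_vial",(296,418)),("side","tall_beaker",(226,156)),("side","tall_jar",(268,173)),("side","tall_vial",(392,381)),("side","tray",(307,244)),("side","shelf",(388,233))]:
    print(t,n,ray(n,u,0).round(3))
print(ray("scene",(311,208),.05),ray("side",(265,245),.05))
E
```

```text
low_beaker scene [0.391 0.288 0.   ]
low_jar scene [ 0.464 -0.423  0.   ]
low_vial scene [ 0.402 -0.304  0.   ]
tall_beaker scene [ 0.464  0.435 -0.   ]
tall_jar scene [0.541 0.322 0.   ]
tall_vial scene [ 0.572 -0.313  0.   ]
tray scene [0.565 0.047 0.   ]
shelf scene [0.737 0.008 0.   ]
low_beaker side [0.396 0.296 0.   ]
low_jar side [ 0.47  -0.429  0.   ]
low_vial side [ 0.4   -0.309  0.   ]
tall_beaker side [0.461 0.433 0.   ]
tall_jar side [0.545 0.318 0.   ]
tall_vial side [ 0.572 -0.31   0.   ]
tray side [0.55  0.043 0.   ]
shelf side [0.731 0.007 0.   ]
[0.45124775 0.03297657 0.05      ] [0.45501254 0.02711659 0.05      ]
```

The scene view shows the tray rim around (285–374, 215–268) with its handle at (312,213), and the shelf at (270–425, 247–345). The low vial is at (184,238), the low jar at (142,268), the low beaker at (386,176), and the tall twins at (195,282), (423,205) and (446,173). The networks' marks match the picture and both views agree to about 1 cm. Next I fit the tray and shelf from their corners and refine the low pieces.

```bash
python3 - <<'E'
from h import *
from scipy.optimize import least_squares
def fit(pts,g):
    def res(p):
        M=R.from_euler('z',p[2]).as_matrix();r=[]
        for n,X,u in pts: r+=list(proj(n,M@np.array(X)/1000+[p[0],p[1],0])[0]-u)
        return r
    s=least_squares(res,g,loss='soft_l1');print(s.x[:2].round(4),np.degrees(s.x[2]).round(1),np.round(s.fun if 0 else res(s.x),1))
T=[("side",(-49,112,18),(263,217)),("side",(49,112,18),(298,205)),("side",(49,-112,18),(354,263)),("side",(-49,-112,18),(318,284)),("scene",(49,112,18),(374,234)),("scene",(-49,112,18),(355,215)),("scene",(-49,-112,18),(284,246))]
fit(T,[.55,.045,.14])
S=[("scene",(-70,-165,88),(269,287)),("scene",(70,-165,88),(286,330)),("scene",(70,165,88),(425,289)),("scene",(-70,165,88),(400,247)),("side",(-70,165,88),(335,163)),("side",(-70,-165,88),(398,268)),("side",(70,-165,88),(460,240))]
fit(S,[.735,.01,.14])
for t in ("low_beaker","low_jar","low_vial"):
    for n in ("scene","side"):
        m=bot.masks_of(n,t)
        if m: print(t,n,m[0]["extent"],round(m[0]["confidence"],2))
for yx in ((.401,-.307),):print(delta(yx,.15,0))
E
```

```text
[0.549  0.0425] 10.7 [-0.8  0.1  1.4 -3.3  1.  -0.6 -3.6 -1.4 -0.1  1.1 -2.3 -2.7 -2.9  0.4]
[0.7366 0.0147] -2.5 [-1.2 -7.4 -1.1  2.   3.4 -1.   1.5 -4.8 -0.2 -0.  -0.  -3.2  4.3  6.3]
low_beaker scene [375.8, 164.5, 392.4, 189.8] 0.68
low_beaker side [196.9, 164.4, 224.4, 199.0] 0.88
low_jar scene [130.2, 257.5, 153.3, 282.6] 0.55
low_jar side [355.3, 450.0, 388.9, 479.5] 0.96
low_vial scene [176.7, 227.1, 191.8, 251.1] 0.61
low_vial side [286.9, 397.6, 306.8, 422.4] 0.94
(array([ 27.83, -12.85,   8.13]), array([-0.   ,  0.   ,  0.334]))
```

```bash
python3 -m pendant '[[[4,-1,0,0,0,0,100],[4,-1,0,0,0,0,100],[4,-1,0,0,0,0,100],[4,-1,0,0,0,0,100],[4,-1,0,0,0,0,100]]]' 40; python3 -m pendant '[[[4,-1,0,0,0,0.07,100],[1,0,0,0,0,0.07,100],[0,0,0,0,0,0,100]]]'; cat >> h.py <<'E'
def look(things,name=None,k=3):
    T=tool();im=bot.camera("wrist")
    if name: cv2.imwrite(f"pics/{name}.png",im[:,:,::-1])
    print(T[:3,3].round(4),bot.get_obs()["tcp_rot"].round(2))
    for t,z in things:
        for m in bot.mark_of("wrist",t)[:k]:
            print(t,m["uv"],round(m["confidence"],2),ray("wrist",m["uv"],z,T)[:2].round(4))
    return T,im
E
python3 - <<'E'
from h import *
look([("low_jar",0),("low_vial",0),("tall_vial",0)],"w1")
E
```

```text
time: 1.72
ee_pos: [0.3518, -0.4084, 0.2304]
tcp_rot: [180.0, 0.1, 18.3]
wrist_force: [-0.2, -0.7, 0.4]
opening: 0.0858
time: 1.97
ee_pos: [0.4024, -0.3785, 0.2302]
tcp_rot: [180.0, -0.0, 10.4]
wrist_force: [-1.0, -0.2, 0.4]
opening: 0.0858
[ 0.4024 -0.3785  0.2302] [179.98   0.    10.59]
low_jar [391.1, 139.2] 0.87 [ 0.4695 -0.428 ]
low_vial [246.6, 189.9] 0.55 [ 0.4036 -0.3118]
```

View pics/w1.png

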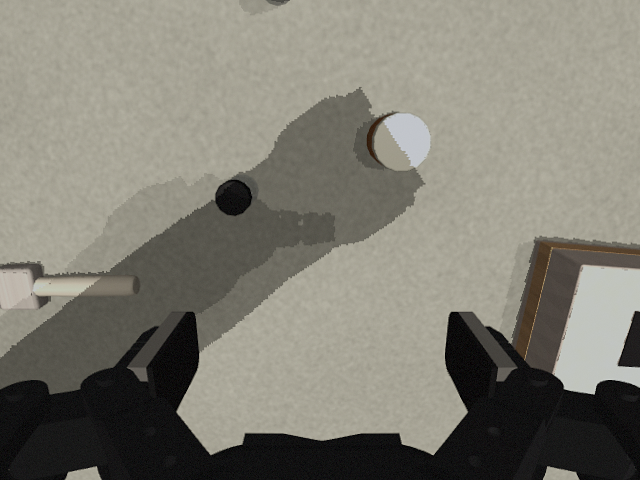

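```bash
python3 - <<'E'
from h import *
print(delta((.469,-.427),.08,10.6),delta((.4035,-.309),.08,10.6))
E
```

```text
(array([ 6.02,  5.82, 15.05]), array([ 0.001,  0.   , -0.003])) (array([ 1.71, -6.97, 15.04]), array([ 0.001,  0.   , -0.003]))
```

The wrist view shows the jar lid centred at (403,141) and the vial cap at (234,198). I project these at their top heights, then move over the jar.

```bash
python3 - <<'E'
from h import *
print(ray("wrist",(402,141),.052),ray("wrist",(234,198),.05))
print(delta(ray("wrist",(402,141),.052)[:2],.024,10.7))
E
python3 -m pendant '[[[3,2.9,2,0,0,0,100],[3,2.9,2,0,0,0,100],[0,0,3,0,0,0,100],[0,0,3,0,0,0,100],[0,0,0,0,0,0,100]]]'
```

```text
[ 0.46658514 -0.42983134  0.052     ] [ 0.40125555 -0.31249629  0.05      ]
(array([ 5.73,  6.05, 20.65]), array([ 0.001,  0.   , -0.005]))
time: 2.58
ee_pos: [0.4635, -0.4346, 0.1312]
tcp_rot: [179.7, -0.1, 10.2]
wrist_force: [-0.5, 1.1, -0.9]
opening: 0.0855
```

```bash
python3 -m pendant '[[[0.5,-0.5,3,0,0,0,100],[0,0,3,0,0,0,100],[0,0,2.5,0,0,0,100],[0,0,1.7,0,0,0,100],[0,0,0.2,0,0,0,100]]]'; python3 -m pendant '[[[0,0,0.2,0,0,0,40],[0,0,0,0,0,0,35],[0,0,0,0,0,0,35],[0,0,0,0,0,0,35],[0,0,0,0,0,0,35]]]' 30;python3 -m pendant '[[[0,0,0,0,0,0,35],[0,0,0,0,0,0,35]]]' 30
```

```text
time: 3.0
ee_pos: [0.4624, -0.435, 0.0311]
tcp_rot: [179.4, -0.2, 10.0]
wrist_force: [-0.4, 0.4, 0.0]
opening: 0.0854
time: 3.42
ee_pos: [0.4617, -0.4386, 0.0376]
tcp_rot: [179.1, -0.5, 9.9]
wrist_force: [0.1, -0.3, -0.4]
opening: 0.0422
time: 3.58
ee_pos: [0.4623, -0.4393, 0.0395]
tcp_rot: [178.9, -0.6, 9.9]
wrist_force: [0.7, -0.2, -2.0]
opening: 0.0422
```

```bash
python3 -m pendant '[[[0,0,-3,0.02,0.01,0,33],[0,0,-3,0,0,0,33],[0,0,-3,0,0,0,33],[0,0,-1,0,0,0,33],[0,0,0,0,0,0,33]]]' 40; python3 - <<'E'
from h import *
# target: tray (0.549,.0425,10.7) jar at (0,-18)
M=R.from_euler('z',10.7,degrees=True).as_matrix()
for p in ((0,64),(0,-18),(0,-82)):print((M@[p[0]/1000,p[1]/1000,0]+[.549,.0425,0])[:2].round(4))
t=(M@[0,-.018,0]+[.549,.0425,0])[:2]
print(delta(t,.15,10.7)); cv2.imwrite("pics/side1.png",bot.camera("side")[:,:,::-1])
T=tool()
print(proj("side",[T[:3,3],T[:3,3]-[0,0,.019]]))
im=bot.camera("wrist");cv2.imwrite("pics/w2.png",im[:,:,::-1])
E
```

```text
time: 4.0
ee_pos: [0.4598, -0.4377, 0.1414]
tcp_rot: [-179.7, -1.0, 10.0]
wrist_force: [1.4, 0.7, -1.0]
opening: 0.042
[0.5371 0.1054]
[0.5523 0.0248]
[ 0.5642 -0.0381]
(array([ 17.12, -43.95,  -0.29]), array([-0.006, -0.018, -0.013]))
[[372.8934947  452.40995724]
 [371.57598035 457.52250911]]
```

View pics/side1.png

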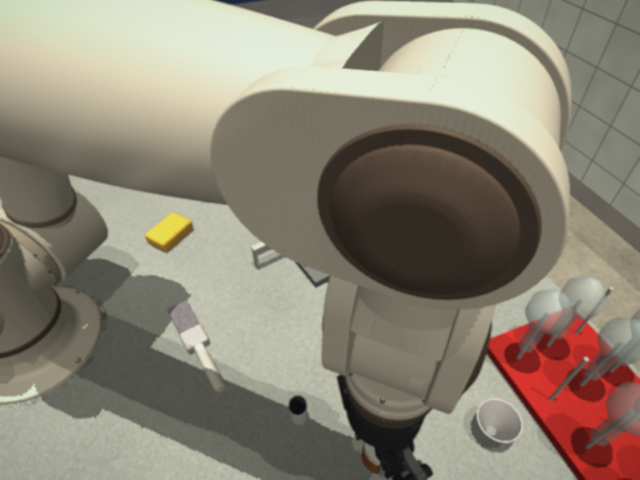

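```bash
R1='' ; python3 -m pendant '[[[1,-3.8,-0.8,0,-0.018,-0.013,33],[1,-3.8,-0.8,0,0,0,33],[1,-3.8,-0.8,0,0,0,33],[1.4,-3.8,0,0,0,0,33],[1.4,-3.8,0,0,0,0,33]]]'; python3 -m pendant '[[[1.4,-3.8,0,0,0,0,33],[1.4,-3.8,0,0,0,0,33],[1.4,-3.8,0,0,0,0,33],[1.4,-3.8,0,0,0,0,33],[1.4,-3.8,0,0,0,0,33]]]'; python3 -m pendant '[[[1.4,-3,0,0,0,0,33],[1.4,-2,0,0,0,0,33],[0,0,0,0,0,0,33]]]'; python3 - <<'E'
from h import *
T,im=look([("tray",0),("tray_grip",.05),("low_jar",.1),("shelf",0)],"w3")
t=np.array([.5523,.0248])
print(delta(t,.15,10.7)); cv2.imwrite("pics/scene1.png",bot.camera("scene")[:,:,::-1])
print(proj("scene",[T[:3,3]+[0,0,dz] for dz in (0.02,0,-.02,-.04)]))
E
```

```text
time: 4.52
ee_pos: [0.4779, -0.2384, 0.1526]
tcp_rot: [-179.1, 0.8, 10.2]
wrist_force: [0.8, 0.2, -1.5]
opening: 0.0417
time: 4.93
ee_pos: [0.5088, -0.0322, 0.1448]
tcp_rot: [-178.8, 1.4, 10.1]
wrist_force: [1.2, 0.5, -1.5]
opening: 0.0421
time: 5.18
ee_pos: [0.5257, 0.0315, 0.1388]
tcp_rot: [-178.6, 1.8, 10.5]
wrist_force: [-0.1, 0.6, -1.0]
opening: 0.0416
[0.5257 0.0315 0.1388] [-178.67    1.85   10.48]
tray [315.7, 187.1] 0.63 [0.5486 0.0421]
tray_grip [315.4, 360.5] 0.85 [0.4502 0.0228]
low_jar [321.8, 262.4] 0.9 [0.5332 0.0329]
(array([ 2.61,  0.65, -1.05]), array([-0.022,  0.03 , -0.009]))
[[319.87228054 197.2813746 ]
 [320.00849939 203.16166564]
 [320.14114576 208.88622803]
 [320.27035114 214.46085879]]
```

View pics/w3.png

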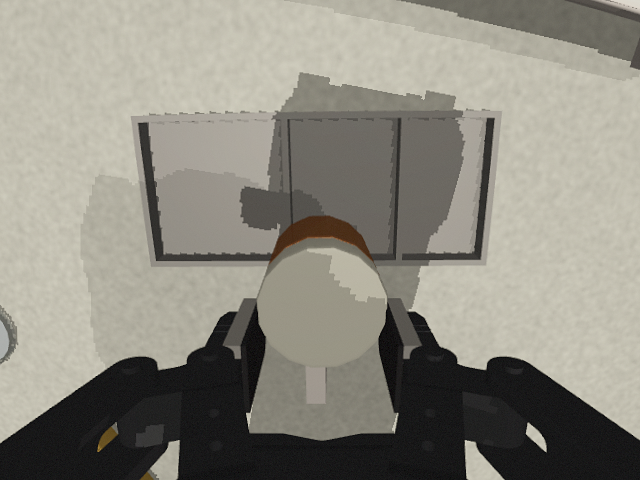

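View pics/scene1.png

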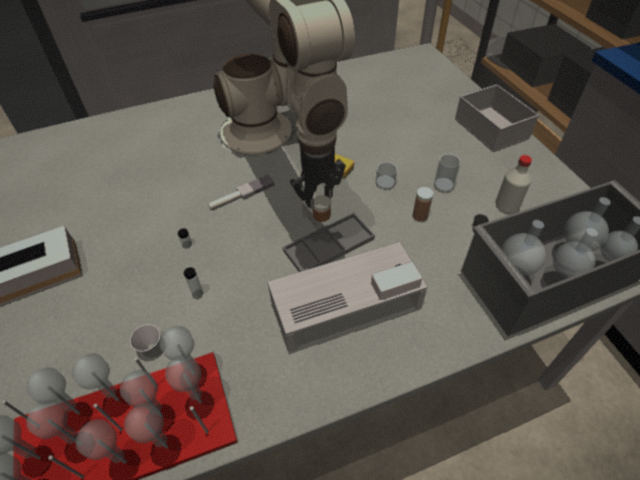

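The wrist view shows the tray rim corners at (133,117), (500,112), (487,264) and (153,265). The jar lid is held at the fingertips, and its 130 px width puts it about 11 mm above the TCP, so the bottom is about 41 mm below. Scene view: the jar is in the hand at (321,212).

```bash
python3 -m pendant '[[[2.6,0.5,0,-0.022,0.03,-0.009,33],[0,0,0,0,0,0,33]]]'; python3 - <<'E'
from h import *
T=np.eye(4);T[:3,:3]=R.from_euler('xyz',[-178.67,1.85,10.48],degrees=True).as_matrix();T[:3,3]=[.5257,.0315,.1388]
P=np.array([ray("wrist",u,.018,T)[:2] for u in((133,117),(500,112),(487,264),(153,265))]);print(P.round(4))
print(P.mean(0),np.degrees(np.arctan2(*(P[0]-P[1]+P[3]-P[2])[[0,1]])*-1),np.linalg.norm(P[0]-P[1]),np.linalg.norm(P[0]-P[3]))
print(delta((.5523,.0248),.046,10.7)); bot.camera("wrist")
print(bot.get_obs()["tcp_rot"],ray("wrist",bot.mark_of("wrist","low_jar")[0]["uv"],tool()[2,3]-.041))
E
```

```text
time: 5.65
ee_pos: [0.5521, 0.0238, 0.1401]
tcp_rot: [180.0, -0.1, 10.5]
wrist_force: [-0.0, -0.1, -1.0]
opening: 0.0413
[[ 0.5736  0.1586]
 [ 0.6163 -0.0573]
 [ 0.5226 -0.0776]
 [ 0.4799  0.14  ]]
[0.54810828 0.0409224 ] 11.140330626138795 0.22011399362669387 0.09556775479448432
(array([ 0.01, -0.1 ,  9.41]), array([ 0.001, -0.002, -0.004]))
[-1.79975905e+02  3.37723756e-02  1.04551873e+01] [0.55842132 0.02420992 0.09929206]
```

```bash
python3 -m pendant '[[[-0.2,0,2.5,0,0,0,33],[0,0,2.5,0,0,0,33],[0,0,2.5,0,0,0,33],[0,0,1.2,0,0,0,33],[0,0,0,0,0,0,33]]]'; python3 - <<'E'
from h import *
print(delta((.5503,.0248),.046,10.7),bot.get_obs()["wrist_force"])
E
```

```text
time: 6.17
ee_pos: [0.546, 0.0205, 0.0526]
tcp_rot: [-179.9, -0.0, 10.1]
wrist_force: [-0.8, -0.6, 0.3]
opening: 0.042
(array([ 0.5 , -0.34,  0.66]), array([-0.002, -0.   , -0.01 ])) [-0.81139156 -0.55640984  0.32706474]
```

```bash
python3 -m pendant '[[[0.5,-0.3,0.4,0,0,0,33],[0,0,0.3,0,0,0,33],[0,0,0.2,0,0,0,33]]]';python3 -m pendant '[[[0,0,0.2,0,0,0,33],[0,0,0.1,0,0,0,33]]]'
```

```text
time: 6.42
ee_pos: [0.5511, 0.0241, 0.0457]
tcp_rot: [-179.9, -0.1, 10.1]
wrist_force: [0.0, 0.3, -0.9]
opening: 0.0417
time: 6.58
ee_pos: [0.5521, 0.0243, 0.044]
tcp_rot: [-179.9, -0.2, 10.1]
wrist_force: [-0.1, -0.0, -1.3]
opening: 0.0421
```

```bash
python3 -m pendant '[[[0,0,0.2,0,0,0,33],[0,0,0.2,0,0,0,33],[0,0,0.1,0,0,0,33]]]'
```

```text
time: 6.83
ee_pos: [0.5531, 0.0244, 0.04]
tcp_rot: [-179.9, -0.3, 10.1]
wrist_force: [0.7, 0.1, -1.4]
opening: 0.0417
```

```bash
python3 -m pendant '[[[0,0,0.2,0,0,0,33],[0,0,0.1,0,0,0,33]]]'; python3 -m pendant '[[[0,0,0.2,0,0,0,33],[0,0,0.1,0,0,0,33]]]'; python3 - <<'E'
from h import *
cv2.imwrite("pics/side2.png",bot.camera("side")[60:360,140:540,::-1])
E
```

```text
time: 7.0
ee_pos: [0.5539, 0.0247, 0.0398]
tcp_rot: [-179.9, -0.5, 10.1]
wrist_force: [-4.0, 0.0, 5.7]
opening: 0.0419
time: 7.17
ee_pos: [0.5542, 0.0247, 0.0399]
tcp_rot: [-180.0, -0.7, 10.1]
wrist_force: [0.6, 0.1, 0.5]
opening: 0.0418
```

View pics/side2.png

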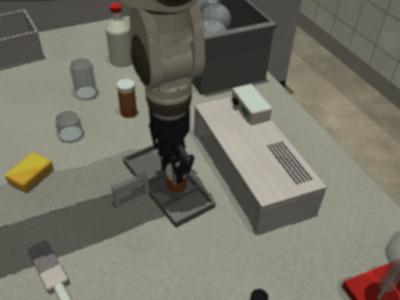

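Contact showed as a +5.7 N push, and the jar is in the middle compartment at crop (175,185). I release it and retreat.

```bash
python3 -m pendant '[[[0,0,0,0,0,0,70],[0,0,0,0,0,0,70],[0,0,-0.5,0,0,0,70],[0,0,-2,0,0,0,70],[0,0,-3,0,0,0,70]]]'; python3 -m pendant '[[[0,0,-3,0,0,0,70],[0,0,-3,0,0,0,100],[0,0,-1,0,0,0,100],[0,0,0,0,0,0,100]]]'; python3 - <<'E'
from h import *
look([("tray",0),("low_jar",.004),("tray_grip",.05)])
print(delta((.4015,-.311),.15,10.7))
E
```

```text
time: 7.63
ee_pos: [0.5505, 0.0244, 0.0899]
tcp_rot: [-179.9, -0.1, 10.1]
wrist_force: [0.5, -0.6, 0.1]
opening: 0.0596
time: 7.97
ee_pos: [0.5511, 0.0242, 0.1683]
tcp_rot: [-179.9, -0.4, 10.1]
wrist_force: [1.0, 0.1, -0.8]
opening: 0.0855
[0.5511 0.0242 0.1683] [-179.91   -0.35   10.1 ]
tray [293.8, 219.3] 0.63 [0.5487 0.0444]
tray_grip [297.0, 374.9] 0.96 [0.4497 0.0231]
(array([-20.47,  30.4 ,   1.32]), array([-0.002, -0.001, -0.01 ]))
```

Next is the vial.

```bash
python3 -m pendant '[[[-2.5,3.8,0,0,0,0,100],[-2.5,3.8,0,0,0,0,100],[-2.5,3.8,0,0,0,0,100],[-2.5,3.8,0,0,0,0,100],[-2.5,3.8,0,0,0,0,100]]]';python3 -m pendant '[[[-2.5,3.8,0,0,0,0,100],[-2.5,3.8,0,0,0,0,100],[-2.5,3,0,0,0,0,100],[0,0,0,0,0,0,100]]]'; python3 - <<'E'
from h import *
T,im=look([("low_vial",0)],"w4")
for m in bot.masks_of("wrist","low_vial")[:1]:print(m["extent"])
print(delta((.4025,-.311),.024,10.7))
E
```

```text
time: 8.58
ee_pos: [0.4643, -0.1672, 0.1541]
tcp_rot: [-179.5, 0.6, 10.8]
wrist_force: [0.7, -0.9, -0.3]
opening: 0.0858
time: 8.92
ee_pos: [0.4065, -0.2833, 0.1472]
tcp_rot: [-179.2, 1.1, 10.6]
wrist_force: [-0.5, 0.6, 0.6]
opening: 0.0853
[ 0.4065 -0.2833  0.1472] [-179.14    1.05   10.61]
low_vial [357.9, 232.5] 0.91 [ 0.4036 -0.3088]
[340.3, 215.7, 385.7, 276.3]
(array([-1.06,  3.2 , 12.35]), array([-0.015,  0.017,  0.002]))
```

View pics/w4.png

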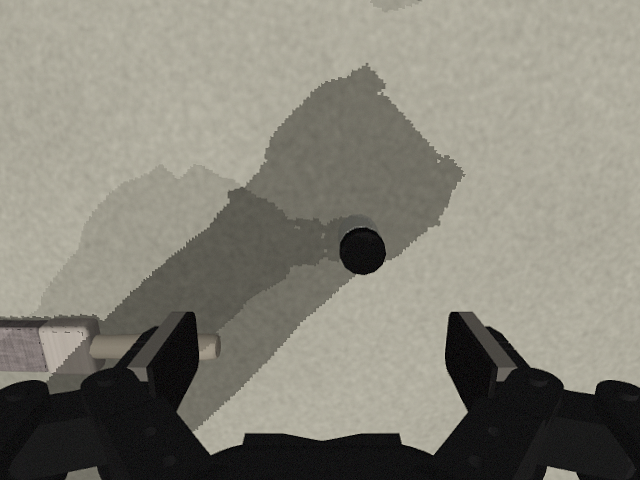

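```bash
python3 - <<'E'
from h import *
p=ray("wrist",(362,250),.05);print(p)
E
python3 -m pendant '[[[-1,3.1,3,-0.015,0.017,0,100],[0,0,3,0,0,0,100],[0,0,3,0,0,0,100],[0,0,2.4,0,0,0,100],[0,0,0,0,0,0,100]]]';python3 -m pendant '[[[0,0,0,0,0,0,100]]]';python3 - <<'E'
from h import *
print(delta((.4025,-.310),.022,10.7))
E
```

```text
[ 0.40923415 -0.30270882  0.05      ]
time: 9.48
ee_pos: [0.4096, -0.3034, 0.0313]
tcp_rot: [179.9, -0.2, 11.4]
wrist_force: [-0.5, 0.9, -0.4]
opening: 0.0853
time: 9.57
ee_pos: [0.4098, -0.3018, 0.0307]
tcp_rot: [-180.0, -0.1, 11.5]
wrist_force: [0.0, 0.2, 1.2]
opening: 0.0854
(array([-0.88,  0.66,  0.87]), array([-0.   , -0.002,  0.014]))
```

```bash
python3 -m pendant '[[[-0.6,0.5,0.8,0,0,0,100],[0,0,0,0,0,0,100],[0,0,0,0,0,0,100]]]';python3 - <<'E'
from h import *
bot.camera("wrist")
T,im=look([("low_vial",0)],"w5")
for m in bot.masks_of("wrist","low_vial")[:1]:
    e=m["extent"];print(e)
print(delta((.404,-.3085),.022,10.7))
E
```

```text
time: 9.82
ee_pos: [0.4068, -0.307, 0.0249]
tcp_rot: [179.9, -0.2, 11.7]
wrist_force: [0.3, 0.7, -0.1]
opening: 0.0851
[ 0.4068 -0.3071  0.0249] [179.92  -0.21  11.71]
low_vial [323.4, 297.8] 0.95 [ 0.4046 -0.3092]
[279.6, 270.0, 362.6, 395.3]
(array([-0.28,  0.08,  0.26]), array([ 0.001, -0.003,  0.017]))
```

View pics/w5.png

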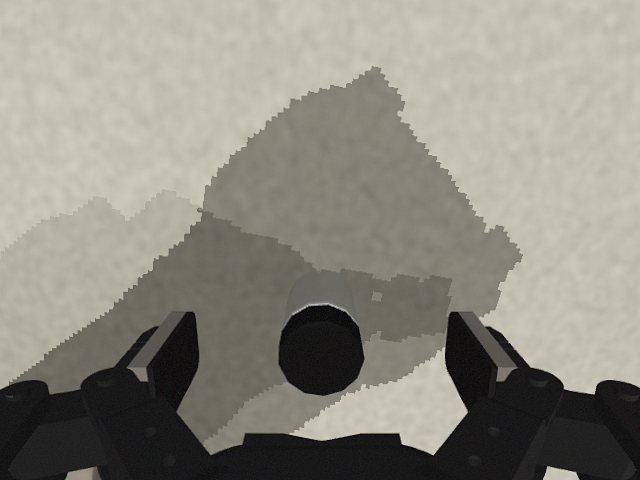

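The vial cap, at (321,350), is centred between the pads. I close on it.

```bash
python3 -m pendant '[[[-0.2,0,0.3,0,0,0.017,15],[0,0,0.1,0,0,0,15],[0,0,0.1,0,0,0,15],[0,0,0.1,0,0,0,15],[0,0,0.1,0,0,0,15]]]' 30; python3 -m pendant '[[[0,0,0,0,0,0,15],[0,0,0,0,0,0,15],[0,0,0,0,0,0,15]]]'
```

```text
time: 10.43
ee_pos: [0.405, -0.3083, 0.0186]
tcp_rot: [179.8, -0.3, 10.6]
wrist_force: [-1.9, 4.1, 17.8]
opening: 0.0269
time: 10.68
ee_pos: [0.4051, -0.3083, 0.0187]
tcp_rot: [179.8, -0.3, 10.6]
wrist_force: [-0.7, 0.2, 0.5]
opening: 0.027
```

```bash
python3 -m pendant '[[[0,0,-3,0,0,0,15],[0,0,-3,0,0,0,15],[0,0,-3,0,0,0,15],[0,0,-1.5,0,0,0,15],[0,0,0,0,0,0,15]]]'; python3 - <<'E'
from h import *
print(delta((.5641,-.0385),.13,10.9))
E
```

```text
time: 11.1
ee_pos: [0.4027, -0.3068, 0.1248]
tcp_rot: [-179.9, -0.1, 10.6]
wrist_force: [0.3, -0.5, 0.5]
opening: 0.027
(array([ 20.79, -23.41,  -0.45]), array([-0.002, -0.001, -0.005]))
```

```bash
python3 -m pendant '[[[2.6,-3,-0.2,0,0,0,15],[2.6,-3,-0.2,0,0,0,15],[2.6,-3,-0.2,0,0,0,15],[2.6,-3,-0.2,0,0,0,15],[2.6,-3,-0.2,0,0,0,15]]]'; python3 -m pendant '[[[2.6,-3,-0.2,0,0,0,15],[2.6,-3,-0.2,0,0,0,15],[2.2,-2,0,0,0,0,15],[0,0,0,0,0,0,15],[0,0,0,0,0,0,15]]]'; python3 - <<'E'
from h import *
bot.camera("wrist")
look([("tray",0),("low_vial",.1),("low_jar",.004)],"w6")
print(delta((.5641,-.0385),.024,10.9))
E
```

```text
time: 11.52
ee_pos: [0.5036, -0.1365, 0.1319]
tcp_rot: [180.0, 0.0, 9.8]
wrist_force: [1.6, -0.5, -0.8]
opening: 0.0271
time: 11.93
ee_pos: [0.5664, -0.0327, 0.1292]
tcp_rot: [-179.9, 0.3, 10.2]
wrist_force: [0.2, -0.8, -0.1]
opening: 0.0267
[ 0.5662 -0.033   0.129 ] [-179.88    0.28   10.11]
low_vial [324.2, 300.1] 0.89 [ 0.561  -0.0359]
low_jar [231.6, 218.8] 0.9 [0.5651 0.0254]
(array([-0.19,  0.32, 10.66]), array([-0.002,  0.003, -0.016]))
```

View pics/w6.png

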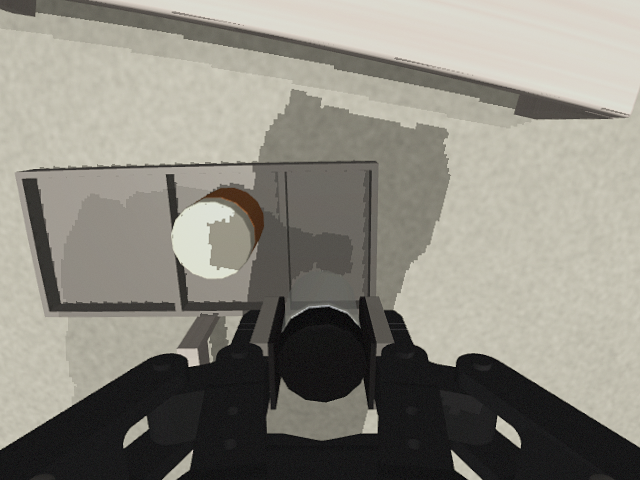

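The jar stands in the middle compartment (lid at (212,239)) and the vial hangs at (322,353). The marks put the jar at tray (+13, −19.5) mm, which is inside its window. I lower the vial.

```bash
python3 -m pendant '[[[-0.2,0.3,2.6,0,0,-0.016,15],[0,0,2.6,0,0,0,15],[0,0,2.5,0,0,0,15],[0,0,1.5,0,0,0,15],[0,0,0,0,0,0,15]]]'; python3 -m pendant '[[[0,0,0,0,0,0,15]]]'; python3 - <<'E'
from h import *
print(delta((.5641,-.0385),.0225,10.9))
E
```

```text
time: 12.6
ee_pos: [0.5639, -0.0444, 0.0386]
tcp_rot: [180.0, -0.2, 10.5]
wrist_force: [0.0, 0.1, -0.2]
opening: 0.027
time: 12.68
ee_pos: [0.5633, -0.0453, 0.0386]
tcp_rot: [180.0, -0.2, 10.4]
wrist_force: [0.7, -0.8, 0.5]
opening: 0.0273
(array([ 0.2 , -0.65,  1.61]), array([ 0.001, -0.003, -0.009]))
```

```bash
python3 -m pendant '[[[0.2,-0.6,0.5,0,0,0,15],[0,0,0.3,0,0,0,15],[0,0,0.2,0,0,0,15]]]';python3 -m pendant '[[[0,0,0.2,0,0,0,15],[0,0,0.2,0,0,0,15]]]';python3 -m pendant '[[[0,0,0.2,0,0,0,15],[0,0,0,0,0,0,15]]]'
```

```text
time: 12.93
ee_pos: [0.5655, -0.04, 0.0314]
tcp_rot: [179.9, -0.4, 10.2]
wrist_force: [0.1, 0.6, -0.8]
opening: 0.0271
time: 13.1
ee_pos: [0.5665, -0.0398, 0.0286]
tcp_rot: [179.9, -0.5, 10.3]
wrist_force: [0.8, -0.2, -0.5]
opening: 0.0272
time: 13.27
ee_pos: [0.5667, -0.0397, 0.0266]
tcp_rot: [179.9, -0.6, 10.3]
wrist_force: [0.1, -0.1, 0.2]
opening: 0.0273
```

```bash
python3 -m pendant '[[[-0.1,0.1,0.2,0,-0.008,0,15],[0,0,0.1,0,0,0,15]]]';python3 -m pendant '[[[0,0,0.15,0,0,0,15],[0,0,0.1,0,0,0,15]]]'
```

```text
time: 13.43
ee_pos: [0.5661, -0.0409, 0.0238]
tcp_rot: [179.9, -0.1, 10.3]
wrist_force: [-1.6, 0.4, -1.4]
opening: 0.0267
time: 13.6
ee_pos: [0.5664, -0.0409, 0.0226]
tcp_rot: [179.9, -0.2, 10.3]
wrist_force: [-6.1, 1.3, 17.0]
opening: 0.0269
```

```bash
python3 -m pendant '[[[0,0,0,0,0,0,48],[0,0,0,0,0,0,48],[0,0,-0.5,0,0,0,48],[0,0,-2,0,0,0,48],[0,0,-3,0,0,0,48]]]'; python3 -m pendant '[[[0,0,-3,0,0,0,48],[0,0,-3,0,0,0,100],[0,0,-2,0,0,0,100],[0,0,0,0,0,0,100]]]'; python3 - <<'E'
from h import *
bot.camera("wrist")
look([("tray",0),("low_jar",.004),("low_vial",.004),("tray_grip",.05)])
print(delta((.394,.291),.19,10.7))
E
```

```text
time: 14.02
ee_pos: [0.563, -0.0407, 0.0732]
tcp_rot: [180.0, 0.4, 10.3]
wrist_force: [0.6, -0.1, 0.2]
opening: 0.0408
time: 14.35
ee_pos: [0.5641, -0.0406, 0.1624]
tcp_rot: [179.9, 0.1, 10.3]
wrist_force: [0.6, -0.3, 0.6]
opening: 0.0758
[ 0.5639 -0.0406  0.1608] [179.97   0.33  10.28]
low_jar [230.5, 202.7] 0.85 [0.5665 0.0252]
low_vial [324.2, 219.9] 0.6 [ 0.566  -0.0432]
tray_grip [202.7, 376.2] 0.93 [0.4526 0.0218]
(array([-10.65, -35.62,  -3.26]), array([-0.001,  0.01 , -0.007]))
```

```bash
python3 -m pendant '[[[-1.3,-3.8,-0.6,0,0,0,100],[-1.3,-3.8,-0.6,0,0,0,100],[-1.3,-3.8,-0.6,0,0,0,100],[-1.3,-3.8,-0.6,0,0,0,100],[-1.3,-3.8,-0.6,0,0,0,100]]]'; python3 -m pendant '[[[-1.3,-3.8,-0.2,0,0,0,100],[-1.3,-3.8,-0.2,0,0,0,100],[-1.3,-3.8,-0.2,0,0,0,100],[0,-3,0,0,0,0,100],[0,0,0,0,0,0,100]]]'; python3 -m pendant '[[[0,0,0,0,0,0,100]]]'; python3 - <<'E'
from h import *
bot.camera("wrist")
look([("low_beaker",0)],"w7")
for m in bot.masks_of("wrist","low_beaker")[:1]:
    e=m["extent"];print(e)
print(delta((.394,.291),.1,10.7))
E
```

```text
time: 15.07
ee_pos: [0.4662, 0.1082, 0.1788]
tcp_rot: [-178.7, 1.4, 12.4]
wrist_force: [-0.0, 1.1, 0.6]
opening: 0.0856
time: 15.48
ee_pos: [0.408, 0.1662, 0.1896]
tcp_rot: [-174.9, 1.7, 18.9]
wrist_force: [-0.4, -0.2, 0.7]
opening: 0.0855
time: 15.57
ee_pos: [0.4081, 0.1664, 0.1891]
tcp_rot: [-174.9, 1.8, 19.0]
wrist_force: [0.4, 0.8, -0.4]
opening: 0.0851
[0.4083 0.1663 0.1889] [-174.95    1.78   18.92]
low_beaker [31.8, 30.1] 0.44 [0.4601 0.4408]
[122.7, 144.7, 230.5, 236.2]
(array([  2.96, -11.49,   9.87]), array([-0.086,  0.037,  0.141]))
```

View pics/w7.png

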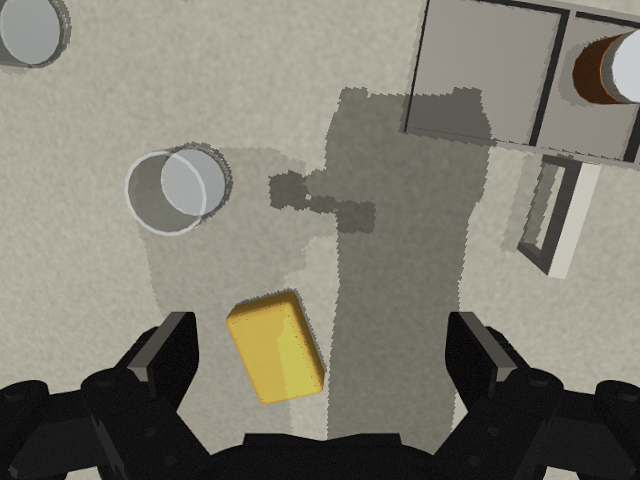

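The view shows the beaker with its base centred at (193,182) and its rim at (166,193). The mark at (32,30) is the tall twin, so I reject it. The arm stalled and tilted, so I check the joints.

```bash
python3 - <<'E'
from h import *
o=bot.get_obs();print(o["q"].round(1),o["qd"].round(1),o["joint_efforts"].round(1),o["tcp_rot"])
print(ray("wrist",(193,182),.003),ray("wrist",(166,193),.055))
E
```

```text
[ 18.8  -8.9  -8.2  92.4   5.1 179.9] [-0.1 -0.2  0.1  0.  -0.  -0. ] [  0.3 -36.9  46.5   0.3   0.3  -0. ] [-174.94426304    1.77769439   18.88214153]
[0.38793818 0.28464311 0.003     ] [0.38912645 0.28381368 0.055     ]
```

Joint 6 is at its 180° limit, since yaw = q1 − q6 + 180. I turn half around to yaw ≈ 191°, which is the same grasp.

```bash
python3 -m pendant '[[[0,0,0,-0.08,0.03,0,100],[0,0,0,0,0,-0.12,100],[0,0,0,0,0,-0.12,100],[0,0,0,0,0,-0.12,100],[0,0,0,0,0,-0.12,100]]]'; for i in 1 2 3 4; do python3 -m pendant '[[[0,0,0,0,0,-0.12,100],[0,0,0,0,0,-0.12,100],[0,0,0,0,0,-0.12,100],[0,0,0,0,0,-0.12,100],[0,0,0,0,0,-0.12,100]]]' | sed -n 2,3p; done; python3 - <<'E'
from h import *
print(bot.get_obs()["q"].round(1),delta((.389,.285),.12,191))
E
```

```text
time: 16.18
ee_pos: [0.4153, 0.1501, 0.1875]
tcp_rot: [-179.3, -0.2, 47.8]
wrist_force: [0.1, 0.5, 0.1]
opening: 0.0856
ee_pos: [0.4174, 0.1474, 0.1862]
tcp_rot: [-179.5, -0.5, 83.6]
ee_pos: [0.4195, 0.1447, 0.1847]
tcp_rot: [-179.7, -0.7, 119.4]
ee_pos: [0.4216, 0.1419, 0.1831]
tcp_rot: [180.0, -0.7, 155.2]
ee_pos: [0.4237, 0.1391, 0.1816]
tcp_rot: [179.6, -0.7, -169.0]
[17.9 -9.3 -9.3 90.7  0.4  6.9] (array([ 0.55, 14.94,  6.26]), array([ 0.006, -0.012, -0.   ]))
```

```bash
python3 -m pendant '[[[0.3,3.7,1,0.006,-0.012,0,100],[0.2,3.7,1,0,0,0,100],[0,3.7,1,0,0,0,100],[0,3.7,1,0,0,0,100],[0,0,0,0,0,0,100]]]';python3 -m pendant '[[[0,0,0,0,0,0,100],[0,0,0,0,0,0,100]]]'; python3 - <<'E'
from h import *
bot.camera("wrist")
look([("low_beaker",0)],"w8")
print(delta((.389,.285),.024,191))
E
```

```text
time: 18.27
ee_pos: [0.3927, 0.2839, 0.1396]
tcp_rot: [-179.9, 0.1, -169.0]
wrist_force: [0.1, -0.7, -1.7]
opening: 0.0855
time: 18.43
ee_pos: [0.3924, 0.2846, 0.1382]
tcp_rot: [-179.8, 0.0, -168.8]
wrist_force: [-0.7, 0.1, 0.3]
opening: 0.0855
[0.3926 0.2842 0.1384] [-1.7984e+02  6.0000e-02 -1.6891e+02]
low_beaker [325.4, 226.0] 0.96 [0.388  0.2845]
(array([ 0.38,  0.22, 11.49]), array([-0.003,  0.002,  0.001]))
```

View pics/w8.png

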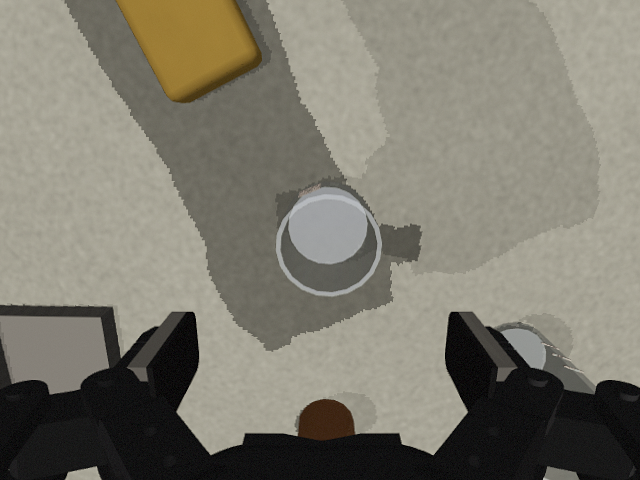

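The beaker is centred between the pads at (328,245). The tall jar at (326,420) and the tall beaker at (525,350) are well clear. I descend and grip.

```bash
python3 -m pendant '[[[0.3,0.2,3,0,0,0,100],[0,0,3,0,0,0,100],[0,0,2.6,0,0,0,100],[0,0,1.8,0,0,0,100],[0,0,0,0,0,0,100]]]';python3 -m pendant '[[[0,0,0,0,0,0,100],[0,0,0,0,0,0,100]]]'; python3 - <<'E'
from h import *
bot.camera("wrist")
print(delta((.3885,.2848),.021,191))
E
```

```text
time: 19.0
ee_pos: [0.3945, 0.2817, 0.0356]
tcp_rot: [180.0, 0.6, -169.5]
wrist_force: [0.4, 0.1, 0.2]
opening: 0.0852
time: 19.17
ee_pos: [0.3952, 0.2803, 0.0367]
tcp_rot: [180.0, 0.6, -169.6]
wrist_force: [0.4, -0.1, 0.1]
opening: 0.0854
(array([0.63, 0.54, 1.62]), array([ 0.001,  0.011, -0.01 ]))
```

```bash
python3 -m pendant '[[[0.6,0.5,1,0,0.01,-0.01,100],[0,0,0.7,0,0,0,100],[0,0,0.1,0,0,0,80],[0,0,0.1,0,0,0,55],[0,0,0.1,0,0,0,55]]]' 25; python3 -m pendant '[[[0,0,0,0,0,0,55],[0,0,0,0,0,0,55],[0,0,0,0,0,0,55],[0,0,0,0,0,0,55]]]'
```

```text
time: 19.63
ee_pos: [0.3904, 0.2863, 0.0202]
tcp_rot: [179.8, 0.4, -169.0]
wrist_force: [-3.6, -4.5, 14.9]
opening: 0.0588
time: 19.97
ee_pos: [0.3905, 0.2865, 0.0206]
tcp_rot: [179.8, 0.4, -168.9]
wrist_force: [0.3, 0.9, -2.1]
opening: 0.0587
```

```bash
python3 -m pendant '[[[0,0,-3,0,0,0,52],[0,0,-3,0,0,0,52],[0,0,-3,0,0,0,52],[0,0,-3,0,0,0,52],[0,0,0,0,0,0,52]]]'; python3 - <<'E'
from h import *
print(delta((.5363,.1048),.14,191))
E
```

```text
time: 20.38
ee_pos: [0.3877, 0.2845, 0.1422]
tcp_rot: [180.0, 0.0, -168.9]
wrist_force: [1.1, -0.1, -1.4]
opening: 0.0586
(array([-11.13, -20.49,   0.2 ]), array([0.001, 0.   , 0.001]))
```

```bash
python3 -m pendant '[[[-1,-3.5,0,0,0,0,52],[-1.5,-3.5,0,0,0,0,52],[-2,-3.5,0,0,0,0,52],[-2,-3.5,0,0,0,0,52],[-2,-3.3,0,0,0,0,52]]]';python3 -m pendant '[[[-2,-3,0,0,0,0,52],[0,0,0,0,0,0,52],[0,0,0,0,0,0,52],[0,0,0,0,0,0,52]]]'; python3 - <<'E'
from h import *
bot.camera("wrist")
look([("tray",0),("low_beaker",tool()[2,3]-.0205),("low_jar",.004),("low_vial",.004),("shelf",0)],"w9")
print(delta((.5363,.1048),.0255,191))
E
```

```text
time: 20.8
ee_pos: [0.5063, 0.1323, 0.1441]
tcp_rot: [179.8, 0.3, -168.2]
wrist_force: [0.8, 1.5, -0.2]
opening: 0.0587
time: 21.13
ee_pos: [0.5367, 0.0991, 0.1411]
tcp_rot: [179.8, 0.2, -168.6]
wrist_force: [0.1, -0.5, -1.1]
opening: 0.0588
[0.5364 0.0995 0.1411] [ 179.83    0.22 -168.56]
tray [235.5, 228.2] 0.95 [0.5463 0.0404]
low_beaker [322.2, 292.2] 0.86 [0.5325 0.0982]
low_jar [215.4, 247.0] 0.96 [0.5611 0.0292]
low_vial [116.1, 233.1] 0.75 [ 0.5648 -0.0401]
shelf [169.1, 441.2] 0.71 [0.7359 0.011 ]
(array([-0.02,  0.41, 11.66]), array([0.003, 0.005, 0.009]))
```

View pics/w9.png

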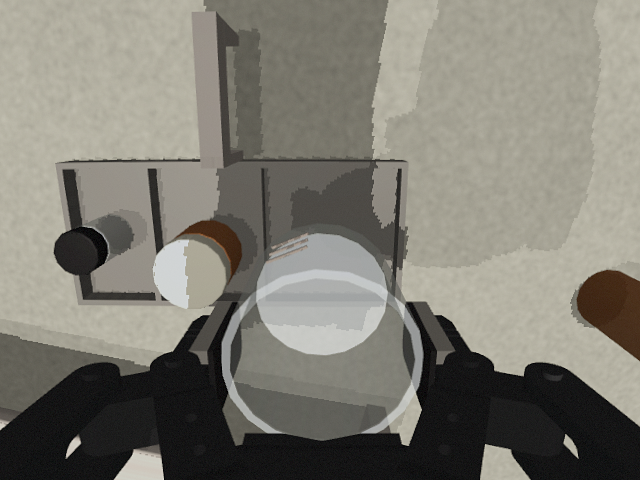

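The vial (80,250) and jar (190,272) are standing, and the beaker hangs over the wide compartment. I lower it.

```bash
python3 -m pendant '[[[0,0.5,2.8,0,0,0,52],[0,0,2.8,0,0,0,52],[0,0,2.6,0,0,0,52],[0,0,1.5,0,0,0,52],[0,0,0,0,0,0,52]]]'; python3 -m pendant '[[[0,0,0,0,0,0,52],[0,0,0,0,0,0,52]]]'; python3 - <<'E'
from h import *
print(delta((.5363,.1048),.0255,191))
E
```

```text
time: 21.9
ee_pos: [0.5365, 0.1086, 0.0447]
tcp_rot: [179.8, 0.7, -168.3]
wrist_force: [-0.9, 0.3, -0.2]
opening: 0.0586
time: 22.07
ee_pos: [0.5359, 0.1092, 0.0452]
tcp_rot: [179.8, 0.7, -168.2]
wrist_force: [0.3, 0.3, -0.7]
opening: 0.0585
(array([ 0.08, -0.44,  1.97]), array([0.003, 0.011, 0.014]))
```

```bash
python3 -m pendant '[[[0,-0.4,0.6,0,0.011,0.014,52],[0,0,0.5,0,0,0,52],[0,0,0.3,0,0,0,52]]]';python3 -m pendant '[[[0,0,0.2,0,0,0,52],[0,0,0.2,0,0,0,52]]]';python3 -m pendant '[[[0,0,0.2,0,0,0,52],[0,0,0.1,0,0,0,52]]]'
```

```text
time: 22.32
ee_pos: [0.5391, 0.1057, 0.0345]
tcp_rot: [179.8, 0.3, -169.1]
wrist_force: [0.1, -0.8, -0.6]
opening: 0.0586
time: 22.48
ee_pos: [0.5398, 0.1055, 0.0306]
tcp_rot: [179.8, 0.4, -169.1]
wrist_force: [-0.6, -0.1, -1.6]
opening: 0.0585
time: 22.65
ee_pos: [0.5399, 0.1055, 0.0273]
tcp_rot: [179.8, 0.4, -169.1]
wrist_force: [-0.5, -0.4, -2.1]
opening: 0.059
```

```bash
python3 -m pendant '[[[0,0,0.15,0,0,0,52],[0,0,0.1,0,0,0,52]]]';python3 -m pendant '[[[0,0,0.15,0,0,0,52],[0,0,0.0,0,0,0,52]]]'
```

```text
time: 22.82
ee_pos: [0.5399, 0.1055, 0.0246]
tcp_rot: [179.8, 0.4, -169.1]
wrist_force: [-0.6, 0.2, -1.1]
opening: 0.059
time: 22.98
ee_pos: [0.5401, 0.1056, 0.0248]
tcp_rot: [179.8, 0.5, -169.1]
wrist_force: [0.7, 0.4, -0.5]
opening: 0.059
```

```bash
python3 -m pendant '[[[0,0,0,0,0,0,86],[0,0,0,0,0,0,86],[0,0,-0.5,0,0,0,86],[0,0,-2,0,0,0,86],[0,0,-3,0,0,0,86]]]'; python3 -m pendant '[[[0,0,-3,0,0,0,86],[0,0,-3,0,0,0,86],[0,0,-2,0,0,0,86],[0,0,0,0,0,0,86],[0,0,0,0,0,0,86]]]'; python3 - <<'E'
from h import *
bot.camera("wrist")
T,im=look([("tray",0),("low_beaker",.004),("low_jar",.004),("low_vial",.004),("tray_grip",.05),("shelf",0)])
print(delta((.449,.0225),.12,191))
E
```

```text
time: 23.4
ee_pos: [0.5366, 0.1048, 0.0758]
tcp_rot: [179.8, -0.1, -169.1]
wrist_force: [-0.7, -0.5, -0.3]
opening: 0.0733
time: 23.82
ee_pos: [0.5379, 0.1048, 0.1664]
tcp_rot: [179.8, 0.4, -169.1]
wrist_force: [-0.1, 0.4, -0.8]
opening: 0.0736
[0.5379 0.1048 0.1665] [ 179.83    0.29 -169.09]
tray [234.2, 220.1] 0.71 [0.5489 0.0399]
low_beaker [318.6, 219.8] 0.65 [0.5359 0.1017]
low_jar [213.9, 235.5] 0.62 [0.5624 0.0272]
low_jar [232.2, 219.0] 0.45 [0.5473 0.039 ]
low_vial [125.3, 220.6] 0.55 [ 0.5635 -0.0399]
low_vial [579.2, 277.5] 0.36 [0.5424 0.3119]
tray_grip [210.4, 70.0] 0.89 [0.4506 0.0223]
(array([10.21, -6.41,  4.4 ]), array([ 0.003,  0.003, -0.001]))
```

All three pieces measure inside their windows: beaker ≈ (−1, 62) mm, jar ≈ (12, −18), vial ≈ (0, −83). Next is the handle.

```bash
python3 -m pendant '[[[3.4,-2.1,0,0,0,0,60],[3.4,-2.1,0,0,0,0,50],[3.4,-2.1,0,0,0,0,50],[0,0,1,0,0,0,50],[0,0,1,0,0,0,50]]]'; python3 -m pendant '[[[0,0,2,0,0,0,50],[0,0,1,0,0,0,50],[0,0,0,0,0,0,50],[0,0,0,0,0,0,50],[0,0,0,0,0,0,50]]]'; python3 - <<'E'
from h import *
bot.camera("wrist")
T,im=look([("tray",0),("low_beaker",.004),("low_jar",.004),("low_vial",.004),("tray_grip",.05),("shelf",0)],"w10")
print(delta((.450,.0223),.031,191))
E
```

```text
time: 24.63
ee_pos: [0.4457, 0.0216, 0.1398]
tcp_rot: [179.8, -0.1, -169.0]
wrist_force: [0.3, 0.5, 0.4]
opening: 0.0426
time: 25.05
ee_pos: [0.4454, 0.0225, 0.1056]
tcp_rot: [179.8, -0.3, -168.9]
wrist_force: [1.3, -0.6, 0.0]
opening: 0.0425
[0.4456 0.0225 0.1058] [ 179.79   -0.24 -168.95]
tray [315.4, 388.9] 0.85 [0.5451 0.0372]
low_beaker [293.5, 412.1] 0.47 [0.5634 0.0255]
low_jar [295.1, 411.0] 0.58 [0.5623 0.0264]
tray_grip [319.7, 281.7] 0.92 [0.4502 0.0218]
(array([-0.48, -0.1 ,  7.49]), array([ 0.004, -0.004,  0.   ]))
```

View pics/w10.png

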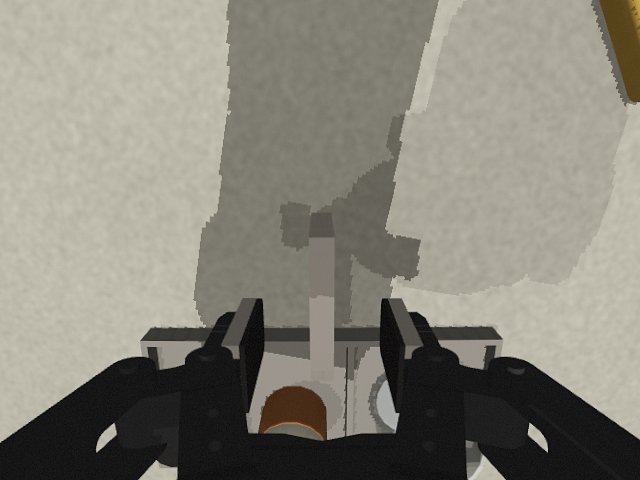

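The handle is centred between the pads at x ≈ 321 px and parallel to the hand. I descend and pinch it.

```bash
python3 -m pendant '[[[0,0,2,0,0,0,50],[0,0,2,0,0,0,50],[0,0,1.8,0,0,0,50],[0,0,1,0,0,0,50],[0,0,0,0,0,0,50]]]'; python3 -m pendant '[[[0,0,0,0,0,0,50],[0,0,0,0,0,0,50]]]'; python3 - <<'E'
from h import *
print(delta((.448,.0221),.031,191))
E
```

```text
time: 25.87
ee_pos: [0.4467, 0.0224, 0.0375]
tcp_rot: [179.8, 0.0, -169.0]
wrist_force: [0.7, 0.7, -0.9]
opening: 0.0429
time: 26.03
ee_pos: [0.4467, 0.0223, 0.0382]
tcp_rot: [179.8, 0.0, -169.0]
wrist_force: [0.1, -0.1, -0.1]
opening: 0.0427
(array([-0.12, -0.05,  0.72]), array([0.003, 0.   , 0.   ]))
```

```bash
python3 -m pendant '[[[0,0,0.4,0,0,0,50],[0,0,0.3,0,0,0,50],[0,0,0,0,0,0,5],[0,0,0,0,0,0,0],[0,0,0,0,0,0,0]]]' 40; python3 -m pendant '[[[0,0,0,0,0,0,0],[0,0,0,0,0,0,0],[0,0,0,0,0,0,0]]]'; python3 - <<'E'
from h import *
# shelf pose from scene picks: front/back top edges
c=bot.camera("scene");
for m in bot.mark_of("scene","shelf")[:2]:print(m["confidence"],ray("scene",m["uv"],0))
import glob
im=bot.camera("scene");cv2.imwrite("pics/scz.png",cv2.resize(im[220:370,240:460],None,fx=3.6,fy=3.6,interpolation=cv2.INTER_CUBIC)[:,:,::-1])
print(delta((.449,.022),.031,191))
E
```

```text
time: 26.45
ee_pos: [0.4486, 0.0224, 0.0337]
tcp_rot: [179.9, 0.3, -169.0]
wrist_force: [-0.1, 1.6, -2.5]
opening: 0.0114
time: 26.7
ee_pos: [0.4485, 0.0226, 0.0337]
tcp_rot: [179.9, 0.3, -168.9]
wrist_force: [0.5, 0.6, -1.1]
opening: 0.0114
0.92 [0.7334859  0.01217047 0.        ]
(array([-0.04, -0.07,  0.27]), array([0.003, 0.005, 0.001]))
```

View pics/scz.png

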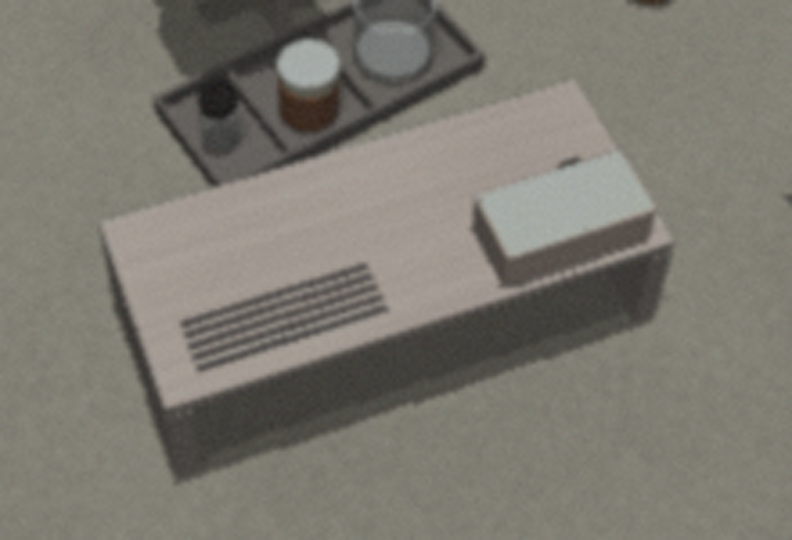

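The crop shows all three pieces upright in their compartments. The shelf-top corners are at crop (103,226), (170,408), (672,243) and (574,82).

```bash
python3 - <<'E'
from h import *
P=np.array([ray("scene",(240+(u+.5)/3.6-.5,220+(v+.5)/3.6-.5),.088)[:2] for u,v in((103,226),(170,408),(672,243),(574,82))]);print(P.round(4),P.mean(0))
for a,b in((0,3),(1,2),(0,1),(3,2)):
    d=P[b]-P[a];print(np.linalg.norm(d),np.degrees(np.arctan2(d[1],d[0])))
E
```

```text
[[ 0.6671 -0.1484]
 [ 0.803  -0.1501]
 [ 0.81    0.1733]
 [ 0.6724  0.1769]] [0.73814543 0.01291524]
0.32539639554968214 89.06576024155703
0.3234590553375039 88.75897121987822
0.1359628382348824 -0.6949472075098795
0.1377004553068906 -1.5060141665006292
```

Shelf ≈ (0.737, 0.0125) with yaw ≈ −1°. First I turn the tray square by +0.2 rad slowly, then push it in.

```bash
python3 -m pendant '[[[0,0,0,0,0,0.015,0],[0,0,0,0,0,0.025,0],[0,0,0,0,0,0.03,0],[0,0,0,0,0,0.03,0],[0,0,0,0,0,0.03,0]]]' 60;  python3 -m pendant '[[[0,0,0,0,0,0.03,0],[0,0,0,0,0,0.02,0],[0,0,0,0,0,0,0]]]'
```

```text
time: 27.27
ee_pos: [0.4487, 0.0235, 0.0337]
tcp_rot: [179.7, 0.3, -176.9]
wrist_force: [0.8, 1.8, -2.6]
opening: 0.011
time: 27.52
ee_pos: [0.4489, 0.0238, 0.0337]
tcp_rot: [179.7, 0.3, 179.8]
wrist_force: [-0.1, 1.2, -1.2]
opening: 0.0109
```

```bash
python3 -m pendant '[[[-0.4,-0.1,0,0,0,0,0],[-0.8,-0.1,0,0,0,0,0],[-1,-0.1,0,0,0,0,0],[-1,-0.1,0,0,0,0,0],[-1,-0.1,0,0,0,0,0]]]';  python3 -m pendant '[[[-1,-0.1,0,0,0,0,0],[-0.6,0,0,0,0,0,0],[-0.2,0,0,0,0,0,0],[0,0,0,0,0,0,0]]]'; python3 - <<'E'
from h import *
print(delta((.634,.0145),.0337,179.4),bot.get_obs()["q"].round(1))
cv2.imwrite("pics/scz2.png",cv2.resize(bot.camera("scene")[150:350,220:460],None,fx=3,fy=3,interpolation=cv2.INTER_CUBIC)[:,:,::-1])
E
```

```text
time: 27.93
ee_pos: [0.4911, 0.0177, 0.0337]
tcp_rot: [179.7, 0.1, 179.8]
wrist_force: [-4.9, 1.0, 3.5]
opening: 0.0112
time: 28.27
ee_pos: [0.5126, 0.0157, 0.0337]
tcp_rot: [179.8, -0.0, 179.8]
wrist_force: [-5.8, 1.4, 5.1]
opening: 0.0108
(array([-1.214e+01, -7.000e-02, -1.000e-02]), array([ 0.004, -0.001,  0.006])) [  1.6   0.9 -16.1  73.1   0.2   1.9]
```

View pics/scz2.png

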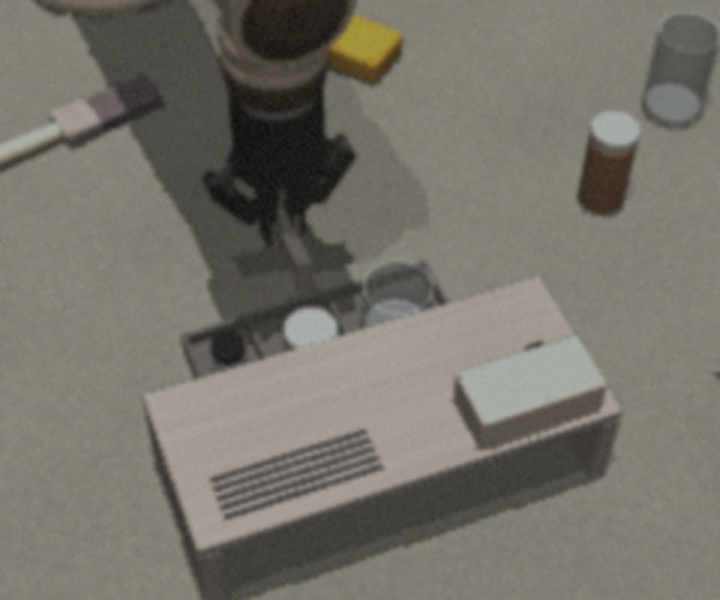

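The tray is square to the shelf and entering centrally, with all pieces upright. I continue the push.

```bash
python3 -m pendant '[[[-0.4,0,0,0,0,0,0],[-0.8,0,0,0,0,0,0],[-1,0,0,0,0,0,0],[-1,0,0,0,0,0,0],[-1,0,0,0,0,0,0]]]';  python3 -m pendant '[[[-1,0,0,0,0,0,0],[-1,0,0,0,0,0,0],[-1,0,0,0,0,0,0],[-0.8,0,0,0,0,0,0],[-0.8,0,0,0,0,0,0]]]'; python3 - <<'E'
from h import *
print(delta((.634,.0145),.0337,179.4),bot.get_obs()["q"].round(1))
E
```

```text
time: 28.73
ee_pos: [0.5542, 0.0152, 0.0338]
tcp_rot: [179.8, -0.2, 179.7]
wrist_force: [-4.5, 0.1, 2.5]
opening: 0.0111
time: 29.15
ee_pos: [0.6037, 0.0147, 0.0337]
tcp_rot: [179.8, -0.2, 179.7]
wrist_force: [-6.0, 0.3, 5.4]
opening: 0.0111
(array([-3.03, -0.  , -0.01]), array([ 0.003, -0.004,  0.006])) [ 1.3 13.2 -2.5 74.5  0.2  1.6]
```

```bash
python3 -m pendant '[[[-0.8,0,0,0,0,0,0],[-0.8,0,0,0,0,0,0],[-0.7,0,0,0,0,0,0],[-0.4,0,0,0,0,0,0],[-0.3,0,0,0,0,0,0]]]';  python3 -m pendant '[[[0,0,0,0,0,0,0],[0,0,0,0,0,0,0]]]'; python3 - <<'E'
from h import *
cv2.imwrite("pics/sdz.png",cv2.resize(bot.camera("side")[120:320,220:480],None,fx=3,fy=3,interpolation=cv2.INTER_CUBIC)[:,:,::-1])
E
```

```text
time: 29.57
ee_pos: [0.637, 0.0144, 0.0338]
tcp_rot: [179.9, -0.2, 179.7]
wrist_force: [-5.3, 0.2, 4.5]
opening: 0.0111
time: 29.73
ee_pos: [0.6377, 0.0144, 0.0338]
tcp_rot: [179.9, -0.2, 179.7]
wrist_force: [-5.7, 0.8, 3.1]
opening: 0.0108
```

The picture limit is reached, so from here I rely on numbers. I release, go straight up, then back.

```bash
python3 -m pendant '[[[0,0,0,0,0,0,50],[0,0,0,0,0,0,50],[0,0,0,0,0,0,50],[0,0,0,0,0,0,50],[0,0,-1,0,0,0,50]]]';  python3 -m pendant '[[[0,0,-2,0,0,0,50],[0,0,-3,0,0,0,50],[0,0,-3,0,0,0,50],[0,0,-3,0,0,0,50],[3,0,-2,0,0,0,50]]]';python3 -m pendant '[[[4,0,0,0,0,0,50],[4,0,0,0,0,0,50],[4,0,0,0,0,0,50],[2,0,0,0,0,0,50],[0,0,0,0,0,0,50]]]';python3 -m pendant '[[[0,0,0,0,0,0,50],[0,0,0,0,0,0,50]]]'; python3 - <<'E'
from h import *
zs=dict(tray_grip=.05,low_beaker=.004,low_jar=.004,low_vial=.004)
for n in("scene","side","wrist"):
    T=tool();bot.camera(n)
    for t in "tray tray_grip shelf low_beaker low_jar low_vial tall_beaker tall_jar tall_vial".split():
        for m in bot.mark_of(n,t)[:1]:print(n,t,round(m["confidence"],2),ray(n,m["uv"],zs.get(t,0),T)[:2].round(3))
E
```

```text
time: 30.2
ee_pos: [0.638, 0.0143, 0.0414]
tcp_rot: [179.8, -0.3, 179.7]
wrist_force: [-0.3, 0.3, 0.3]
opening: 0.0425
time: 30.62
ee_pos: [0.6088, 0.014, 0.1733]
tcp_rot: [179.9, -0.7, 179.7]
wrist_force: [1.2, 0.6, 1.2]
opening: 0.0424
time: 31.03
ee_pos: [0.4636, 0.0147, 0.1844]
tcp_rot: [179.8, 0.1, 179.7]
wrist_force: [0.2, 1.3, 0.9]
opening: 0.0427
time: 31.2
ee_pos: [0.4635, 0.0148, 0.1867]
tcp_rot: [179.8, 0.3, 179.7]
wrist_force: [0.3, 0.4, 0.3]
opening: 0.0427
scene tray 0.97 [0.742 0.018]
scene tray_grip 0.66 [0.64  0.017]
scene shelf 0.65 [0.733 0.011]
scene low_jar 0.56 [ 0.746 -0.012]
scene tall_beaker 0.83 [0.478 0.44 ]
scene tall_jar 0.59 [0.538 0.319]
scene tall_vial 0.86 [ 0.572 -0.309]
side tray 0.93 [0.738 0.017]
side tray_grip 0.82 [0.644 0.009]
side shelf 0.93 [0.735 0.009]
side tall_beaker 0.68 [0.47  0.438]
side tall_vial 0.63 [ 0.572 -0.307]
wrist tray_grip 0.86 [0.641 0.014]
```

The tray is about 2 mm off the shelf centre in both axes. I tilt the wrist forward to check the pieces under the board, and compare the twins' patches with the first pictures.

```bash
python3 -m pendant '[[[0,0,0,0,-0.12,0,50],[0,0,0,0,-0.12,0,50],[0,0,0,0,-0.12,0,50],[0,0,0,0,-0.12,0,50],[0,0,0,0,-0.12,0,50]]]';python3 -m pendant '[[[0,0,0,0,-0.12,0,50],[0,0,0,0,-0.12,0,50],[0,0,0,0,0,0,50],[0,0,0,0,0,0,50]]]'; python3 - <<'E'
from h import *
bot.camera("wrist");T=tool();im=bot.camera("wrist");cv2.imwrite("pics/wend.png",im[:,:,::-1])
for t in "low_beaker low_jar low_vial".split():
    e=[m for m in bot.masks_of("wrist",t)][:1]; k=bot.mark_of("wrist",t)[:1]
    for m in k:print(t,m["uv"],round(m["confidence"],2),ray("wrist",m["uv"],.004,T)[:2].round(3))
    for m in e:
        p=m["pixels"];y,x=np.nonzero(p);w=[int(p[r].sum()) for r in np.linspace(y.min(),y.max(),6).astype(int)]
        lr=[(int(x[y==r].min()),int(x[y==r].max())) for r in np.linspace(y.min()+2,y.max()-2,5).astype(int) if (y==r).any()]
        print("  mask",m["extent"],round(m["confidence"],2),lr)
for n in("scene","side"):
    a=cv2.cvtColor(cv2.imread(f"pics/{n}0.png"),7).astype(float);b=cv2.cvtColor(bot.camera(n),7).astype(float)
    for t,(u,v) in {"scene":dict(tb=(446,173),tj=(423,205),tv=(195,282)),"side":dict(tb=(223,140),tj=(267,158),tv=(398,368))}[n].items():
        s=(slice(v-25,v+25),slice(u-20,u+20));(dx,dy),r=cv2.phaseCorrelate(a[s],b[s]);print(n,t,round(dx,2),round(dy,2),round(r,2))
E
```

```text
time: 33.12
ee_pos: [0.4684, 0.0147, 0.1787]
tcp_rot: [179.8, 34.3, 179.6]
wrist_force: [-0.7, -0.4, 0.7]
opening: 0.0423
time: 33.45
ee_pos: [0.5099, 0.0179, 0.1691]
tcp_rot: [-179.9, 45.3, 179.6]
wrist_force: [-0.0, -0.1, -0.4]
opening: 0.0427
low_beaker [379.9, 238.9] 0.81 [0.737 0.075]
  mask [350.8, 227.7, 415.8, 272.0] 0.76 [(361, 404), (352, 409), (352, 411), (352, 412), (353, 412)]
low_jar [304.3, 243.8] 0.89 [ 0.747 -0.004]
  mask [282.5, 233.4, 320.8, 276.0] 0.57 [(289, 310), (282, 310), (282, 311), (281, 311), (281, 321)]
low_vial [243.5, 240.8] 0.57 [ 0.74  -0.067]
  mask [225.8, 233.3, 252.4, 272.6] 0.62 [(227, 245), (224, 250), (223, 250), (222, 249), (222, 248)]
scene tb -0.02 0.09 0.95
scene tj 0.04 -0.1 0.98
scene tv 0.03 0.07 1.01
side tb 0.27 -0.83 0.26
side tj 0.28 0.16 0.4
side tv 0.07 -0.07 0.95
```

The pieces measure in the tray frame at: beaker ≈ (−2, 60) mm, jar ≈ (8, −19), vial ≈ (1, −82), all with parallel upright sides. The twins have not moved. I hand in.

```bash
python3 -c "
from workcell import bot
print(bot.job_done())"
```

```text
the job is handed in; nothing more can be done
None
```

The three low pieces are standing in their own compartments and the loaded tray is in under the shelf. I handed the job in at about 34 s on the robot's clock; it reports no verdict.

**What I did:** I placed the low jar, vial and beaker one at a time, turned the tray square by its handle, then slid it in, released it and backed off.

**Last checks:**

| Check | Measured | Limit |
|---|---|---|
| Tray, offset from shelf centre | about 2 mm (x) and 3 mm (y) | 28 mm, 60 mm |
| Tray, squareness | about 1° (from the hand's angle) | 11.5° (0.2 rad) |
| Low beaker in tray frame (x, y) | (−2, 60) mm | x ±18, y 47 to 81 |
| Low jar in tray frame (x, y) | (8, −19) mm | x ±26, y −33 to −3 |
| Low vial in tray frame (x, y) | (1, −82) mm | x ±34, y −97 to −67 |

The hand's height stayed constant during the slide, so the tray was not lifted. The pieces' outlines showed upright sides.

**Disagreements:**
- **Tall beaker:** the network's marks for it read up to 14 mm from the first ones. The scene pictures before and after match to within 0.1 pixel, so I took it as unmoved. The same comparison in the side view was weak for the tall beaker and the tall jar.
- **Final view:** I hit the picture limit before I could view the tray in its final place, so the last checks rest on the networks' marks and outlines.

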